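# Stand the light panel up on its kickstand and hold it

### The job

On the light panel's stand, first turn the red quarter-turn lock outwards until it is fully open, then push the panel's folded kickstand down by its yellow tab, over centre, until it snaps fully down. After that take the panel by its orange carrying handle, raise it upright onto the kickstand and finish while still gripping the handle and holding the panel upright, since it would tip back if let go. Never let the panel tip over towards the front, and leave the other things where they are.

Things in the scene. Friction and masses are not known exactly. Their poses are not given: they have to be found in the camera images.
- stand: Fixed base of the light panel: dark steel plate 165 x 195 mm, 12 mm high, left of the microscope. Origin on the desk under the tilt axis; own +x points to the back (the panel leans that way at the start), own +y to the left where the red lock is. The front (-x) roughly faces the robot. Offsets below are in this frame.
- panel (a joint): Tilt of the panel about the stand's y axis, rad: 0 upright, +0.5 leaning back on its stop (start), negative tipped to the front. Black plate 130 wide, 100 high, 16 thick, white front, heavy driver at the back (0.8 kg): it tips back from upright when let go. The closed lock keeps it from being raised. With the kickstand down, the foot meets the base plate at 0 and stops it there.
- panel_hinge (a point): Point on the tilt axis at the middle of the panel, 45 mm above the desk, straight above the stand's origin.
- handle: Orange handle bar on top of the panel (origin at its middle): a free-turning round sleeve, 14 mm thick, parallel to the stand's y axis, 95 mm between its posts, 33 mm free below it. At tilt t it is at x = 0.155 sin t, z = 0.045 + 0.155 cos t from the stand's origin. Gripped across the bar from above, it lets the panel tilt under it; raising takes about 3 N.
- lock (a joint): Red quarter-turn lock on an upright axis, rad: 0 is closed (lever points to the front), 1.57 is open (lever points to the left, +y, of the stand). It turns clockwise seen from above, stays where it is left and takes about 1.5 N at the grip.
- lock_grip (a point): On the axis of the lock's upright red grip, a round post 18 mm thick whose top is 16 mm above this point (about 119 mm above the desk); the free length of the post above the lever is 65 mm. It moves on a circle of 40 mm radius about lock_pivot.
- lock_pivot (a point): Point on the lock's upright axis, at the height of lock_grip; 65 mm in front of and 88 mm to the left of the stand's origin.
- kickstand (a joint): Kickstand in front of the panel, rad: 0 folded (the leg lies across the panel, pointing to +y and 8 degrees up), 1.815 fully down (6 degrees past straight down along the panel). Its axis is the panel's normal. A spring holds it at either end, dead centre at about 0.8; pushed past about 0.9 it snaps down by itself. It takes 2 to 3 N at the tab.
- kickstand_tab (a point): Middle of the upper face of the yellow tab near the leg's end, 26 x 24 mm, where it is pushed down from above; 78 mm from the pivot along the leg, about 145 mm above the desk when folded. The leg is 99 mm long with a black rubber foot of 9 mm radius.
- kickstand_pivot (a point): Kickstand pivot on the panel's front face, 35 mm to the right of the middle and 75 mm from the tilt axis. The tab swings from left of it downwards, in the plane of the leaning panel.
- petri_a: Bystander: a flat round clear dish with yellow filling, 64 mm across, 15 high, on the right of the microscope; origin under its centre. Leave it alone.
- slide_box: Bystander: a blue box, 72 x 98 x 38 mm, on the right of the microscope; origin under its centre. Leave it alone.
- pin_tin: Bystander: a round cream tin, 55 mm across, 23 high, behind the stand; origin under its centre. Leave it alone.
- dropper_bottle: Bystander: a small bottle with black dropper cap, 39 x 28 x 104 mm, behind the stand, near the microscope; origin under its centre. Leave it alone.
- spare_eyepiece: Bystander: a black eyepiece, 41 mm across, 57 high, right of the microscope's foot; origin under its centre. Leave it alone.

How it is judged:
On the way, in this order (a step that is already met when the one before it is completed fails the run):
1. the lock is fully open (value of joint lock above 1.4 rad), for 0.1 s.
2. the kickstand is fully down while the panel still leans back (value of joint kickstand above 1.7 rad and value of joint lock above 1.4 rad and value of joint panel above 0.25 rad), for 0.2 s.
3. the panel is upright, gripped by its handle (value of joint kickstand above 1.7 rad and value of joint lock above 1.4 rad and value of joint panel between -0.05 and 0.05 rad and contact force between the fingers and handle above 2 N and distance between the grasp point and handle below 0.06 m), for 0.2 s.
At the end, for the whole second after the job is handed in: The gripper still holds the handle (more than 2 N, TCP within 60 mm of the bar's middle) with the panel at rest and upright within 0.05 rad, the kickstand fully down (over 1.7 rad) and the lock open (over 1.4 rad) (all of step 3 and velocity of joint panel between -0.05 and 0.05 rad/s); the arm keeps its last pose, push and grip.
It fails at once if the panel tips more than 0.15 rad to the front (value of joint panel below -0.15 rad).
It fails at once if a bystander is moved by more than 25 mm (distance of any of petri_a, slide_box, pin_tin, dropper_bottle, spare_eyepiece from where it was at the start of the episode above 0.025 m).
It also fails if it takes over 58 s, if anything falls off the work surface, if the arm or the gripper's body presses on something with over 40 N, if the wrist force passes 120 N, or if a joint passes its speed limit or range.

### The arm

A 6-joint arm with a two-finger parallel gripper is mounted at the origin on a cart in front of the work surface, level with it; the furniture and walls round the work are solid. World frame = base frame: x ahead of the robot, y to its left, z up, the work surface at z = 0. Lengths are in m, angles in rad, forces in N, time in s.
With the tool pointing down it reaches from about 0.35 to 0.775 m from the base axis. Payload 7.3 kg.
Tool frame: the origin (TCP) lies between the finger pads, 19 mm behind the fingertips; this is the grasp point; z points along the fingers, y is the line along which they close (so a half turn about z gives the same grasp; the last joint's range is limited). The gripper opens to 92 mm and grips with 3 to 60 N. Pads are 19 mm wide; open, the fingers measure 130 mm over their backs; the gripper's body (75 mm by 190 mm) begins 47 mm behind the grasp point.
Start: joints at [1.124, 0.342, 1.524, -0, 1.275, -0.146], TCP at [0.156, 0.501, 0.246] pointing down, gripper open.
Joint ranges: [-2.53, 2.53], [-0.77, 2.02], [0.04, 2.7], [-1, 4.14], [0.28, 2.66], [-3.11, 3.11]. Speed limits (rad/s): [2.57, 2.57, 3.14, 3.14, 3.14, 3.14].

### API

Orientations are given as [roll, pitch, yaw] about the fixed x, y, z axes, in that order (R = Rz(yaw) Ry(pitch) Rx(roll)).
In Python, from cell import observe, cams, robot, models gives the robot as it stands.
- The arm moves only by the shell command python3 -m jog 'ROWS' [FORCE]. ROWS is JSON, a list of rows, each a list of 3 entries, a list of its own where there are three numbers: the shift along the tool's x, y, z each as a share of 0.4 m, from -1 to 1, then the turn about the tool's z as a share of pi rad, from -1 to 1, then the closure, from 0 (fully open) to 1 (shut). In form: [[[x, y, z], turn, jaw], ...]. A call has 1 to 12 rows; each row is the pose to reach, as a shift and turn from the pose commanded when the call began, along the tool's axes at that moment, turning the shorter way round; what a row does not reach only later rows make up. A row lasts 1/8 s, in which the tool goes at most 62.5 mm and 10.7 degrees, less where a joint would pass 70% of its speed; a pose out of reach is approached as far as the arm can. A call with a number of a shift or a turn outside -1 to 1 is refused whole. A call with a gripper value outside its range is refused whole. The fingers move at their own pace and stop on an object; FORCE is the grip in N (left out, the last holds). Time passes only in rows, so rows that repeat a pose let the fingers close. It gives the time, the measured TCP pose, the force, the opening and the grip force at its end, in the units of the state.
- observe(): the state, without advancing time (a new reading comes with each control period).
- cams.read_camera(name): name is "scene" or "top" or "wrist"; returns the picture (420x560x3 uint8, red, green, blue); there is no depth.
- cams.camera_model(name): a dict with "camera_matrix" (3x3 intrinsics, pixels), "pose" (4x4, takes a point from camera to world coordinates). Camera axes: x right, y down, z forward; pixel columns grow to the right and rows downward; lengths in m; the calibration is good to about 2 mm. A picture is of the moment at which its call begins: read the wrist's pose just before it. camera_model takes no time and is no camera call; for the wrist camera it gives the pose at the moment of the call.
- robot.hand_in(): hands the job in; it is judged then, once.
Trained networks look in the newest picture that a camera, given by its name, has taken for a name from the list of things; names that differ only in an ending like _2 or _b are one class to them, and where a whole thing is asked for, a point or a joint stands for the part that bears it (a point fixed in the world has none). Each returns a list of dicts, best first, with "confidence" (0 to 1); they miss things now and then, are a little off and sometimes report something else, mostly with a low value. They report only what shows in the picture. A call takes as long as a camera call.
- models.find_in(target, camera): "position" ([x, y, z] in m, in world coordinates, good to about 4 mm: the middle of the surface that is visible of it).
- models.pinpoint(target, camera): "position" ([x, y, z] in m, in world coordinates, good to about 4 mm: a listed point, or the origin of a listed thing).
The state is a dict: "time": time; "qpos": joint angles; "qvel": joint speeds; "joint_efforts": joint torques, N m; "tool_pos": TCP position; "tool_rot": TCP orientation; "contact_force": force on the tool from outside, world axes, zero at the start; "torque": the same for the moment, N m; "opening": finger opening in m; "grip_force": force on a finger pad.
Only numpy, scipy, OpenCV 4.12 (cv2) and the standard library are available. Lean on these libraries where they do the work, as an engineer would, in place of code of your own. Each camera call takes 0.05 s, during which the arm holds its last target. There are 200 camera calls.

## Working session

There is one attempt and no reset: what is moved stays moved. The work goes in short steps, Python scripts to look and compute and a shell command to move; the robot and the scene stay as the last step left them, time stands still between calls to the robot, and variables do not carry over. Pictures are saved under pics/ and viewed, at most 10 in all, crops included, and the job is handed in when it is done.

```bash
mkdir -p pics; ls; cat > h.py <<'E'
import numpy as np, cv2
from cell import observe, cams, robot, models
from scipy.spatial.transform import Rotation as R
def shot(c,n):
    im=cams.read_camera(c); cv2.imwrite(f'pics/{n}.png',im[:,:,::-1]); return im
def proj(p,c):
    m=cams.camera_model(c);T=np.linalg.inv(np.array(m['pose']));q=T[:3,:3]@np.array(p)+T[:3,3];u=np.array(m['camera_matrix'])@q;return (u[:2]/u[2]).round(1)
E
python3 - <<'E'
from h import *
o=observe();print({k:np.round(v,3).tolist() for k,v in o.items()})
a=[shot(c,c+'0') for c in ('scene','top')]
cv2.imwrite('pics/both.png',cv2.resize(np.vstack(a)[:,:,::-1],None,fx=.7,fy=.7))
for c in ('scene','top'):
    for t in 'stand panel_hinge handle lock_grip lock_pivot kickstand_tab kickstand_pivot pin_tin dropper_bottle'.split():
        r=models.pinpoint(t,c)
        for d in r[:2]: print(c,t,np.round(d['position'],3),round(d['confidence'],2),proj(d['position'],c))
print(observe()['time'])
E
```

```text
pics
{'time': 0.0, 'qpos': [1.124, 0.343, 1.525, 0.0, 1.275, -0.146], 'qvel': [-0.0, -0.001, -0.0, -0.0, -0.001, -0.002], 'joint_efforts': [-0.003, -43.122, -24.423, 0.072, 0.056, -0.0], 'tool_pos': [0.155, 0.501, 0.245], 'tool_rot': [-3.14, -0.0, 2.841], 'contact_force': [0.871, -0.259, 0.797], 'torque': [0.004, -0.032, -0.008], 'grip_force': 0.0, 'opening': 0.092}
scene stand [0.491 0.223 0.003] 0.59 [224.4 232.7]
scene panel_hinge [0.486 0.229 0.04 ] 0.72 [220.6 225. ]
scene handle [0.556 0.252 0.18 ] 0.54 [224.5 170.8]
scene lock_grip [0.358 0.275 0.104] 0.84 [174.1 235.3]
scene lock_pivot [0.393 0.285 0.103] 0.85 [179.8 224.7]
scene kickstand_tab [0.467 0.257 0.156] 0.48 [203.5 197.3]
scene kickstand_pivot [0.512 0.198 0.124] 0.93 [233.1 203.3]
scene pin_tin [ 0.656  0.377 -0.003] 0.57 [215.5 178.4]
top stand [0.488 0.222 0.001] 0.78 [231.2 226.8]
top panel_hinge [0.489 0.216 0.048] 0.67 [230.6 224.7]
top handle [0.555 0.252 0.176] 0.74 [210.1 194.2]
top lock_grip [0.354 0.275 0.102] 0.55 [205.3 271.2]
top lock_pivot [0.394 0.283 0.101] 0.6 [202.9 256.6]
top kickstand_tab [0.465 0.259 0.155] 0.57 [208.2 228.8]
top kickstand_pivot [0.515 0.196 0.122] 0.79 [233.9 212.2]
top pin_tin [0.664 0.374 0.005] 0.61 [183.5 170.7]
top pin_tin [ 0.563 -0.266 -0.003] 0.2 [390.9 202.4]
top dropper_bottle [ 0.681  0.115 -0.002] 0.55 [266.6 165.6]
1.0
```

View pics/both.png

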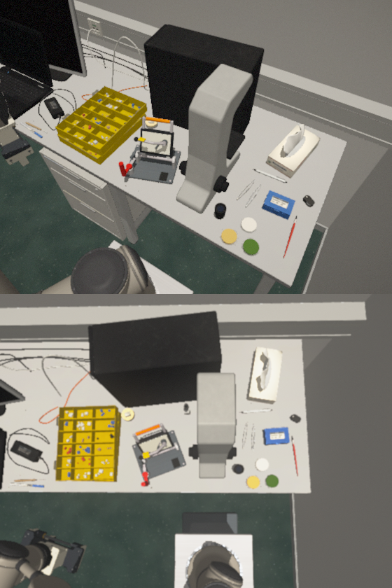

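The pictures show the stand at about (225,230) in the scene view and (230,225) in the top view. The red lock is at its front left and the yellow tray is further left. Both views agree with each other, so I'll fit the stand pose next.

```bash
cat >> h.py <<'E'
from scipy.optimize import least_squares
s,c=np.sin(.5),np.cos(.5)
# local points: handle, lock_grip, lock_pivot, kick pivot (10 mm front guess), tab
LOC={'stand':(0,0,0),'panel_hinge':(0,0,.045),'handle':(.155*s,0,.045+.155*c),'lock_grip':(-.105,.088,.103),'lock_pivot':(-.065,.088,.103)}
def fit(obs):
    f=lambda p:np.concatenate([(R.from_euler('z',p[2]).apply(LOC[k])+[p[0],p[1],0]-q) for k,q in obs])
    r=least_squares(f,[.49,.22,.3],loss='soft_l1',f_scale=.004);return r.x,f(r.x).reshape(-1,3)
def loc(P,q): return R.from_euler('z',-P[2]).apply(np.array(q)-[P[0],P[1],0])
def wld(P,l): return R.from_euler('z',P[2]).apply(l)+[P[0],P[1],0]
def rows(target,yaw=None):
    o=observe();r=R.from_euler('xyz',o['tool_rot']);d=r.inv().apply(np.array(target)-o['tool_pos'])/.4
    t=0
    if yaw is not None: t=-((yaw-o['tool_rot'][2]+np.pi)%(2*np.pi)-np.pi)/np.pi
    print('rows',d.round(3),'turn',round(t,3),'rot',np.round(o['tool_rot'],3))
E
python3 - <<'E'
from h import *
O=[('stand',(.491,.223,.003)),('panel_hinge',(.486,.229,.04)),('handle',(.556,.252,.18)),('lock_grip',(.358,.275,.104)),('lock_pivot',(.393,.285,.103)),
('stand',(.488,.222,.001)),('panel_hinge',(.489,.216,.048)),('handle',(.555,.252,.176)),('lock_grip',(.354,.275,.102)),('lock_pivot',(.394,.283,.101))]
P,r=fit(O);print(P.round(4));print((r*1000).round())
print('tab',loc(P,(.466,.258,.155)),'kp',loc(P,(.513,.197,.123)))
print(wld(P,LOC['lock_grip']))
rows(wld(P,[-.105,.088,.22]),P[2]+np.pi)
E
```

```text
[0.4864 0.2251 0.3522]
[[-5.  2. -3.]
 [ 0. -4.  5.]
 [ 0. -1.  1.]
 [-0. -3. -1.]
 [ 2.  0.  0.]
 [-2.  3. -1.]
 [-3.  9. -3.]
 [ 1. -1.  5.]
 [ 4. -3.  1.]
 [ 1.  2.  2.]]
tab [-0.00782624  0.03787891  0.155     ] kp [ 0.01524324 -0.03559081  0.123     ]
[0.3575007  0.27151907 0.103     ]
rows [-0.653 -0.399  0.064] turn -0.208 rot [ 3.142 -0.     2.841]
```

```bash
python3 -m jog '[[[-0.1,-0.06,0],-0.03,0],[[-0.22,-0.13,0],-0.07,0],[[-0.34,-0.2,0],-0.11,0],[[-0.46,-0.28,0.03],-0.15,0],[[-0.56,-0.34,0.05],-0.18,0],[[-0.63,-0.38,0.06],-0.2,0],[[-0.653,-0.399,0.064],-0.208,0],[[-0.653,-0.399,0.064],-0.208,0],[[-0.653,-0.399,0.064],-0.208,0]]' 20
python3 - <<'E'
from h import *
shot('wrist','w1')
for t in 'stand panel_hinge handle lock_grip lock_pivot kickstand_tab kickstand_pivot'.split():
    for d in models.pinpoint(t,'wrist')[:1]: print(t,np.round(d['position'],3),round(d['confidence'],2),proj(d['position'],'wrist'))
E
```

```text
time: 2.12
tool_pos: [0.3574, 0.272, 0.22]
tool_rot: [3.141, 0.0, -2.789]
contact_force: [-1.0, -0.2, -0.4]
opening: 0.0919
grip_force: 0.0
stand [ 0.486  0.222 -0.001] 0.95 [205.5 264.8]
panel_hinge [0.491 0.22  0.044] 0.77 [192.6 286.2]
handle [0.487 0.222 0.04 ] 0.31 [196.2 282.1]
lock_grip [0.356 0.275 0.102] 0.63 [283.5 206.7]
lock_pivot [0.394 0.285 0.101] 0.82 [278.3 250. ]
kickstand_tab [0.469 0.26  0.158] 0.7 [212.8 356.5]
```

View pics/w1.png

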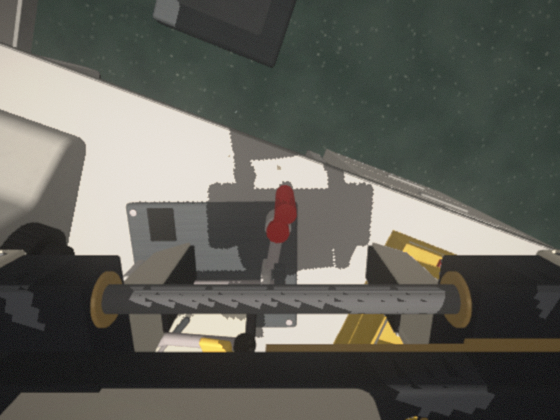

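The red lock post shows at about (283,207), just where the fit puts it. The lever runs to the pivot at (277,232), and the yellow tray is clear to the right at (400,250). I'll go down and grip the post.

```bash
python3 -m jog '[[[0,0.005,0.06],0,0.45],[[0,0.005,0.12],0,0.45],[[0,0.005,0.18],0,0.45],[[0,0.005,0.23],0,0.45],[[0,0.005,0.268],0,0.45],[[0,0.005,0.268],0,0.45],[[0,0.005,0.268],0,0.9],[[0,0.005,0.268],0,0.9],[[0,0.005,0.268],0,0.9],[[0,0.005,0.268],0,0.9],[[0,0.005,0.268],0,0.9]]' 20
```

```text
time: 3.9
tool_pos: [0.3569, 0.2737, 0.113]
tool_rot: [3.141, 0.0, -2.789]
contact_force: [-3.1, 1.3, 3.7]
opening: 0.0176
grip_force: 20.0
```

```bash
python3 -m jog '[[[-0.002,0.02,0],0,0.9],[[-0.008,0.039,0],0,0.9],[[-0.017,0.056,0],0,0.9],[[-0.03,0.072,0],0,0.9],[[-0.046,0.084,0],0,0.9],[[-0.064,0.093,0],0,0.9],[[-0.083,0.098,0],0,0.9],[[-0.1,0.1,0],0,0.9],[[-0.106,0.1,0],0,0.9],[[-0.106,0.1,0],0,0.9],[[-0.106,0.1,0],0,0.9]]'
python3 - <<'E'
from h import *
shot('scene','s2');
for t in ('lock_grip','lock_pivot'):
    for cam in ('scene','top'):
        if t=='lock_grip' and cam=='top': cams.read_camera('top')
        for d in models.pinpoint(t,cam)[:1]: print(t,cam,loc([.4864,.2251,.352],d['position']).round(3),round(d['confidence'],2))
print(loc([.4864,.2251,.352],observe()['tool_pos']))
E
```

```text
time: 5.28
tool_pos: [0.3773, 0.3197, 0.1112]
tool_rot: [-3.134, -0.018, -2.788]
contact_force: [-14.2, -24.4, 15.5]
opening: 0.0176
grip_force: 20.0
lock_grip scene [-0.066  0.121  0.106] 0.52
lock_grip top [ 0.005 -0.003  0.   ] 0.2
lock_pivot scene [-0.069  0.089  0.103] 0.68
lock_pivot top [-0.069  0.088  0.1  ] 0.65
[-0.06977018  0.12638563  0.11122497]
```

```bash
python3 -m jog '[[[0,-0.01,0],0,0.9],[[-0.005,-0.01,0],0,0.9],[[-0.005,-0.01,0],0,0.9]]'
python3 - <<'E'
from h import *
print(loc([.4864,.2251,.352],observe()['tool_pos']))
a=shot('top','t3')[215:315,145:285]; b=shot('scene','s3')[160:260,130:270]
cv2.imwrite('pics/c3.png',cv2.resize(np.hstack([a,b])[:,:,::-1],None,fx=2.8,fy=2.8,interpolation=2))
E
```

```text
time: 5.95
tool_pos: [0.379, 0.3195, 0.1112]
tool_rot: [-3.139, -0.018, -2.789]
contact_force: [-21.5, -8.1, 14.7]
opening: 0.0176
grip_force: 20.0
[-0.06824875  0.1256816   0.11123383]
```

View pics/c3.png

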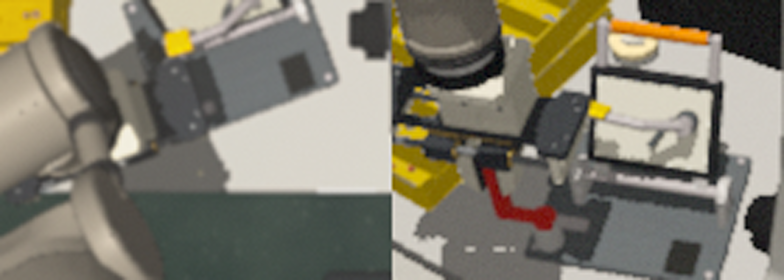

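```bash
python3 -m jog '[[[0.012,0,0],0,0.9],[[0.012,0,0],0,0.9],[[0.012,0,0],0,0.5],[[0.012,0,0],0,0.5],[[0.012,0,0],0,0.5],[[0.012,0,-0.1],0,0.5],[[0.012,0,-0.2],0,0.5],[[0.05,0,-0.3],0,0.5],[[0.1,0,-0.3],0,0.5],[[0.15,0,-0.3],0,0.5],[[0.15,0,-0.3],0,0.5]]'
python3 - <<'E'
from h import *
P=[.4864,.2251,.352]
w=shot('wrist','w4'); b=shot('scene','s4')[160:260,130:270]; cams.read_camera('top')
for t in ('lock_grip','lock_pivot','kickstand_tab'):
    for cam in ('scene','top','wrist'):
        for d in models.pinpoint(t,cam)[:1]: print(t,cam,loc(P,d['position']).round(3),round(d['confidence'],2))
cv2.imwrite('pics/c4.png',np.hstack([w[:,:,::-1][:,150:430],cv2.resize(b[:,:,::-1],None,fx=3,fy=4.2,interpolation=2)]))
E
```

```text
time: 7.42
tool_pos: [0.3294, 0.3018, 0.2331]
tool_rot: [3.141, 0.001, -2.788]
contact_force: [0.0, -0.9, 0.2]
opening: 0.0459
grip_force: 0.0
lock_grip scene [-0.067  0.123  0.104] 0.77
lock_grip wrist [-0.068  0.129  0.1  ] 0.85
lock_pivot scene [-0.064  0.088  0.104] 0.57
lock_pivot top [-0.068  0.087  0.102] 0.59
lock_pivot wrist [-0.066  0.09   0.101] 0.7
kickstand_tab scene [-0.008  0.039  0.155] 0.79
```

View pics/c4.png

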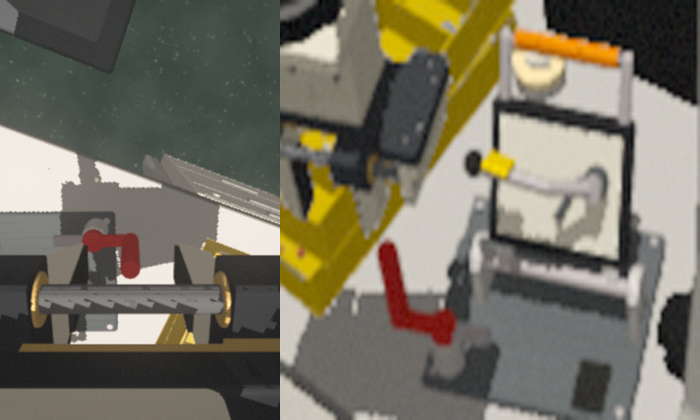

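The wrist view shows the lever pointing from (90,238) to (130,240), which is straight along the stand's left, so the lock is open. I'll confirm it with a gentle push from the front, using closed fingers.

```bash
python3 -m jog '[[[0,0,0.1],0,1],[[0,0,0.2],0,1],[[0,0,0.3],0,1],[[0,0,0.3],0,1],[[-0.04,0,0.3],0,1],[[-0.06,0,0.3],0,1],[[-0.075,0,0.3],0,1],[[-0.085,0,0.3],0,1],[[-0.09,0,0.3],0,1],[[-0.095,0,0.3],0,1],[[-0.095,0,0.3],0,1]]'; python3 -c "
from h import *
print(loc([.4864,.2251,.352],observe()['tool_pos']))"
```

```text
time: 9.4
tool_pos: [0.3629, 0.3139, 0.1125]
tool_rot: [-3.141, -0.006, -2.789]
contact_force: [-8.7, -4.8, 8.0]
opening: 0.0001
grip_force: 5.2
[-0.0853237   0.12595978  0.11250453]
```

The push met about 10 N at x = -0.085, which is the stop, so the lock is fully open. Next I'll go above the yellow tab.

```bash
python3 -m jog '[[[0.02,0,0],0,1],[[0.03,0,-0.1],0,1],[[0.03,0,-0.22],0,1],[[0,-0.08,-0.25],0,1],[[-0.08,-0.15,-0.25],0,1],[[-0.15,-0.2,-0.25],0,1],[[-0.19,-0.21,-0.24],0,1],[[-0.192,-0.21,-0.22],0,1],[[-0.192,-0.21,-0.22],0,1]]'
python3 - <<'E'
from h import *
P=[.4864,.2251,.352]
print(loc(P,observe()['tool_pos']))
w=shot('wrist','w5'); b=shot('scene','s5')[150:250,150:290]; cams.read_camera('top')
for t in ('lock_grip','kickstand_tab','handle'):
    for cam in ('scene','top','wrist'):
        for d in models.pinpoint(t,cam)[:1]: print(t,cam,loc(P,d['position']).round(3),round(d['confidence'],2))
cv2.imwrite('pics/c5.png',np.hstack([w[:,:,::-1][:,100:430],cv2.resize(b[:,:,::-1],None,fx=3,fy=4.2,interpolation=2)]))
E
```

```text
time: 10.52
tool_pos: [0.4651, 0.263, 0.1995]
tool_rot: [3.141, -0.003, -2.788]
contact_force: [-0.1, 0.1, -0.3]
opening: 0.0004
grip_force: 0.0
[-0.00696199  0.04292938  0.19948885]
lock_grip scene [-0.068  0.124  0.103] 0.66
lock_grip wrist [-0.072  0.127  0.102] 0.77
kickstand_tab scene [-0.006  0.038  0.155] 0.78
kickstand_tab wrist [-0.006  0.04   0.154] 0.66
handle scene [ 0.073 -0.     0.185] 0.62
handle top [0.075 0.002 0.18 ] 0.69
```

View pics/c5.png

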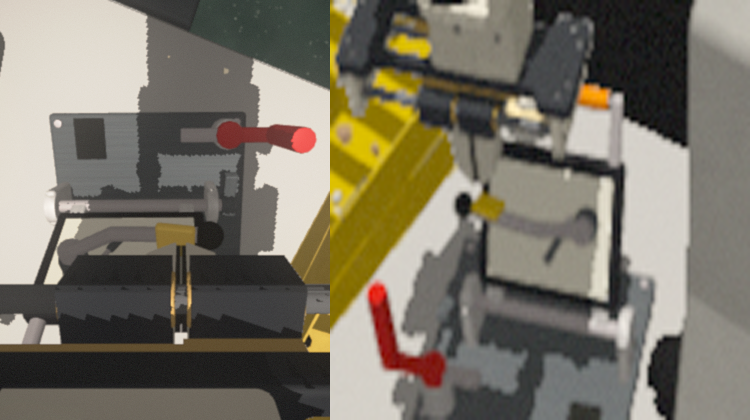

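The tab is below the closed fingers (wrist view about (175,235), clear of handle and lock), at a height of 0.155 in every view. The handle is at z 0.18, as expected. I'll push down along the panel plane.

```bash
python3 -m jog '[[[0,0,0.03],0,1],[[0,0,0.05],0,1],[[0,0,0.06],0,1],[[0.01,0,0.08],0,1],[[0.018,0,0.096],0,1],[[0.028,0,0.115],0,1],[[0.028,0,0.115],0,1]]'
python3 - <<'E'
from h import *
P=[.4864,.2251,.352]
print(loc(P,observe()['tool_pos'])); cams.read_camera('scene'); cams.read_camera('wrist')
for cam in ('scene','wrist'):
        for d in models.pinpoint('kickstand_tab',cam)[:1]: print(cam,loc(P,d['position']).round(3),round(d['confidence'],2))
E
```

```text
time: 12.0
tool_pos: [0.4557, 0.2586, 0.154]
tool_rot: [-3.141, -0.001, -2.789]
contact_force: [1.5, 2.2, 1.5]
opening: 0.0001
grip_force: 1.0
[-0.01730014  0.04204664  0.15404872]
scene [-0.18  -0.288  0.002] 0.68
wrist [-0.017  0.043  0.131] 0.56
```

```bash
python3 -m jog '[[[0.013,-0.008,0.025],0,1],[[0.0265,-0.018,0.049],0,1],[[0.038,-0.034,0.07],0,1],[[0.05,-0.05,0.091],0,1],[[0.056,-0.065,0.103],0,1],[[0.0615,-0.08,0.113],0,1],[[0.067,-0.09,0.12],0,1],[[0.067,-0.09,0.12],0,1],[[0.067,-0.09,0.12],0,1],[[0.067,-0.09,0.12],0,1]]'
python3 - <<'E'
from h import *
P=[.4864,.2251,.352]
print(loc(P,observe()['tool_pos'])); b=shot('scene','s6')[150:250,150:290]; w=shot('wrist','w6')
for cam in ('scene','wrist'):
        for d in models.pinpoint('kickstand_tab',cam)[:1]: print(cam,loc(P,d['position']).round(3),round(d['confidence'],2))
cv2.imwrite('pics/c6.png',np.hstack([w[:,:,::-1][:,100:430],cv2.resize(b[:,:,::-1],None,fx=3,fy=4.2,interpolation=2)]))
E
```

```text
time: 13.45
tool_pos: [0.4436, 0.2161, 0.1069]
tool_rot: [3.142, 0.001, -2.789]
contact_force: [0.4, -1.6, -1.0]
opening: 0.0008
grip_force: 0.0
[-0.04328645  0.00627318  0.10692182]
scene [-0.053 -0.035  0.069] 0.68
wrist [-0.053 -0.037  0.07 ] 0.63
```

View pics/c6.png

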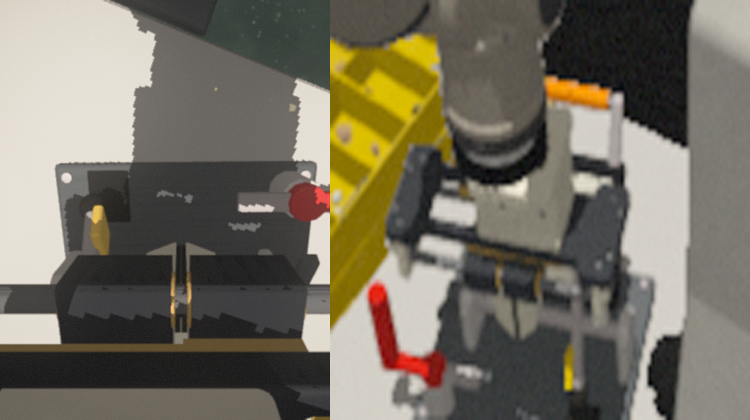

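The tab is now at (100,228) in the wrist view, at local y = -0.036, so it is past straight down and the kickstand has snapped. I'll lift, turn a quarter and go above the handle.

```bash
python3 -m jog '[[[0,0,-0.1],0,1],[[0,0,-0.2],0,1],[[0,0,-0.3],0,0.6],[[0,0,-0.385],0.06,0.4],[[-0.05,0,-0.385],0.12,0.4],[[-0.1,0,-0.385],0.18,0.4],[[-0.15,-0.01,-0.385],0.24,0.4],[[-0.2,-0.015,-0.385],0.3,0.4],[[-0.25,-0.015,-0.385],0.36,0.4],[[-0.293,-0.015,-0.385],0.42,0.4],[[-0.293,-0.015,-0.385],0.48,0.4],[[-0.293,-0.015,-0.385],0.5,0.4]]'
python3 -m jog '[[[0,0,0],0,0.4],[[0,0,0],0,0.4]]'
python3 - <<'E'
from h import *
P=[.4864,.2251,.352]
print(loc(P,observe()['tool_pos']),observe()['qpos']); b=shot('scene','s7')[150:250,150:290]; w=shot('wrist','w7'); cams.read_camera('top')
for t in ('handle','kickstand_tab','lock_grip'):
    for cam in ('scene','wrist','top'):
        for d in models.pinpoint(t,cam)[:1]: print(t,cam,loc(P,d['position']).round(3),round(d['confidence'],2))
cv2.imwrite('pics/c7.png',np.hstack([w[:,:,::-1][:,100:430],cv2.resize(b[:,:,::-1],None,fx=3,fy=4.2,interpolation=2)]))
E
```

```text
time: 15.15
tool_pos: [0.5556, 0.2507, 0.2603]
tool_rot: [-3.141, -0.0, 1.92]
contact_force: [-0.0, 0.0, -0.6]
opening: 0.0552
grip_force: 0.0
time: 15.4
tool_pos: [0.5555, 0.2507, 0.2607]
tool_rot: [-3.142, -0.0, 1.925]
contact_force: [0.0, 0.7, 0.2]
opening: 0.055
grip_force: 0.0
[7.36383586e-02 1.90226007e-04 2.60705310e-01] [ 2.98184703e-01  4.89933433e-01  1.24953932e+00  6.87572254e-05
  1.40218325e+00 -5.59878400e-02]
handle scene [ 0.074 -0.001  0.182] 0.71
handle wrist [ 0.073 -0.001  0.182] 0.78
handle top [0.072 0.002 0.18 ] 0.64
kickstand_tab scene [-0.052 -0.037  0.07 ] 0.67
kickstand_tab wrist [-0.051 -0.037  0.068] 0.56
kickstand_tab top [-0.05  -0.038  0.071] 0.56
lock_grip scene [-0.067  0.123  0.104] 0.73
lock_grip wrist [-0.069  0.126  0.101] 0.77
lock_grip top [ 0.003 -0.005  0.001] 0.59
```

View pics/c7.png

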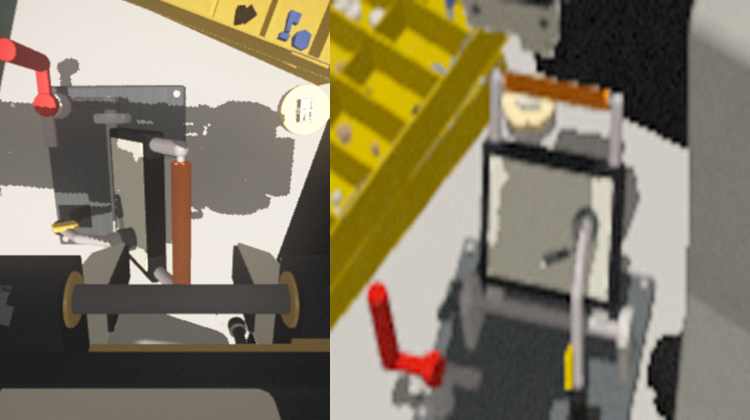

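The kickstand is down and the handle bar lies midway between the fingers. I'll lower onto it and grip.

```bash
python3 -m jog '[[[0,0,0.06],0,0.4],[[0,0,0.12],0,0.4],[[0,0,0.17],0,0.4],[[0,0,0.199],0,0.4],[[0,0,0.199],0,0.4],[[0,0,0.199],0,1],[[0,0,0.199],0,1],[[0,0,0.199],0,1],[[0,0,0.199],0,1],[[0,0,0.199],0,1]]' 25; python3 -c "
from h import *
print(loc([.4864,.2251,.352],observe()['tool_pos']))"
```

```text
time: 17.25
tool_pos: [0.5558, 0.2508, 0.1813]
tool_rot: [3.141, -0.0, 1.924]
contact_force: [0.9, 0.6, 0.3]
opening: 0.0129
grip_force: 25.0
[0.073955  0.0001833 0.1812946]
```

```bash
python3 -m jog '[[[0,-0.017,-0.009],0,1],[[0,-0.035,-0.017],0,1],[[0,-0.053,-0.024],0,1],[[0,-0.071,-0.03],0,1],[[0,-0.09,-0.035],0,1],[[0,-0.109,-0.04],0,1],[[0,-0.128,-0.043],0,1],[[0,-0.147,-0.0455],0,1],[[0,-0.157,-0.0465],0,1],[[0,-0.166,-0.047],0,1],[[0,-0.176,-0.0475],0,1],[[0,-0.181,-0.0475],0,1]]'
python3 -m jog '[[[0,-0.004,0],0,1],[[0,-0.005,0],0,1],[[0,-0.005,0],0,1],[[0,-0.005,0],0,1]]'
python3 - <<'E'
from h import *
P=[.4864,.2251,.352]
print(loc(P,observe()['tool_pos'])); b=shot('scene','s8')[150:250,150:290]; w=shot('wrist','w8'); cams.read_camera('top')
for t in ('handle','kickstand_tab','lock_grip','kickstand_pivot','panel_hinge'):
    for cam in ('scene','wrist','top'):
        for d in models.pinpoint(t,cam)[:1]: print(t,cam,loc(P,d['position']).round(3),round(d['confidence'],2))
cv2.imwrite('pics/c8.png',np.hstack([w[:,:,::-1][:,100:430],cv2.resize(b[:,:,::-1],None,fx=3,fy=4.2,interpolation=2)]))
E
```

```text
time: 18.75
tool_pos: [0.4873, 0.225, 0.2002]
tool_rot: [-3.141, 0.001, 1.923]
contact_force: [3.0, -5.1, 1.7]
opening: 0.0133
grip_force: 25.0
time: 19.25
tool_pos: [0.4857, 0.2244, 0.2002]
tool_rot: [3.141, 0.001, 1.923]
contact_force: [2.2, -4.9, 1.6]
opening: 0.0129
grip_force: 25.0
[-0.00090291 -0.00040937  0.20023943]
handle scene [-0.001 -0.003  0.205] 0.44
handle wrist [-0.001 -0.007  0.2  ] 0.88
handle top [0.    0.004 0.198] 0.61
kickstand_tab scene [-0.059 -0.036  0.04 ] 0.77
kickstand_tab wrist [-0.058 -0.041  0.041] 0.59
kickstand_tab top [-0.056 -0.038  0.041] 0.68
lock_grip scene [-0.067  0.123  0.102] 0.7
lock_grip wrist [-0.067  0.128  0.101] 0.76
lock_grip top [-0.001 -0.004  0.047] 0.54
kickstand_pivot scene [-0.02  -0.035  0.12 ] 0.92
kickstand_pivot top [-0.025 -0.04   0.122] 0.81
panel_hinge scene [-0.001 -0.001  0.04 ] 0.69
panel_hinge top [ 0.002 -0.005  0.047] 0.79
```

View pics/c8.png

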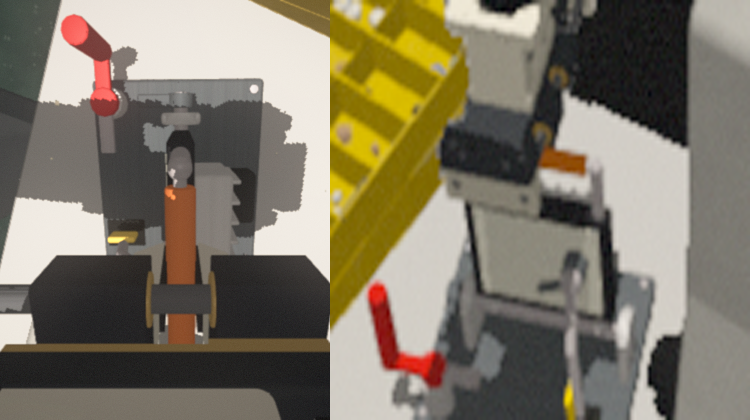

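The panel is upright and gripped, with the bar vertical over the hinge, the kickstand down and the lock open. I'll press forward lightly to seat the foot on its stop.

```bash
python3 -m jog '[[[0,-0.003,0],0,1],[[0,-0.006,0],0,1],[[0,-0.006,0],0,1],[[0,-0.006,0],0,1],[[0,-0.006,0],0,1]]' ; python3 -c "
from h import *
o=observe();print(loc([.4864,.2251,.352],o['tool_pos']),R.from_euler('z',-.352).apply(o['contact_force']))"
```

```text
time: 20.78
tool_pos: [0.4844, 0.2239, 0.2002]
tool_rot: [3.139, 0.001, 1.923]
contact_force: [7.4, -3.7, -1.6]
opening: 0.0133
grip_force: 25.0
[-0.00226027 -0.00041212  0.20022777] [ 5.70579047 -6.0295592  -1.57810864]
```

```bash
python3 -c "
from cell import robot
print(robot.hand_in())"
```

```text
the job is handed in; nothing more can be done
None
```

I handed the job in with the lock open, the kickstand snapped down, and the panel upright against its stop, still gripped by the handle at 25 N. The clock was at about 21 s, and the hand-in returned no verdict.

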